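# Show a lamp filter's label to the document camera

### The job

In the wooden crate, pick out the amber glass filter plate and find its frosted white end, the one with the small notch cut out of its upper corner: the paper label is on one face of that end. Hold the plate over the document camera's base with its long edges level and its label about 20 cm above the middle of the pale square, tipped so that the labelled face looks half upward (about 45 degrees) and towards the camera's lens. Finish while holding it still there in the gripper, without letting go, and leave the other things where they are.

Things in the scene. Friction and masses are not known exactly. Their poses are not given: they have to be found in the camera images.
- amber_mid (a point): centre of the amber glass plate: loose, 100 long (own x), 10 thick (y), 60 high (z), about 0.15 kg, standing on its long edge in a groove. Its +x end is frosted white for 32 mm; a 14 x 14 mm notch is cut through that end's upper corner (+x, +z). The label is on the +y face only: facing it, notch at the top, the notch is at the left. Grasp from above across the 10 mm; lifts straight out
- label (a point): centre of the label on the amber plate: in the plate's axes 34 mm along +x, 5 mm along +y and 6 mm below the plate's centre. Axes as the plate's; +y points straight out of the label
- crate: fixed open wooden crate 150 (own x) x 250 (y), walls 42 high, inner floor 8 above the table; origin under its centre. Three grooves along x, 70 mm apart in y, a plate in each; a groove is only posts 22 high beside the plate's ends (38 to 54 mm from its middle), so beside the plate's middle fingers have room down to the floor
- square (a point): centre of the pale 70 mm square on the black base of the fixed document camera; the base is 150 x 150 and 12 high. Own x points to the camera post, roughly to the robot's right; the post stands 153 mm along x, its head (50 x 60, up to 0.30 high) on top of it
- station: the fixed document camera (base, post and head); origin under the centre of its square, axes as the square's
- lens (a point): the camera's lens, 120 mm along the square's x and 249 mm above the square
- green_mid (a point): centre of the green plate, 100 x 10 x 60, standing in another groove; bystander
- blue_mid (a point): centre of the blue plate, 100 x 10 x 60, standing in another groove; bystander
- cap: small brass cap, 26 diameter, 8 high, loose on the crate floor between grooves; origin under its centre; bystander
- collar: copper collar, 28 diameter, 7 high, loose on the crate floor between grooves; origin under its centre; bystander
- weight_mid (a point): brass balance weight, 40 diameter, 55 high, on the table; its centre; bystander
- pan_mid (a point): aluminium scale pan, 100 diameter, 25 high, on the table; its centre; bystander
- jar_mid (a point): amber jar, 60 diameter, 85 high, on the table; its centre; bystander
- driver_mid (a point): screwdriver lying on the table, about 200 long; its middle; bystander
- amber: the amber plate itself; origin under its centre (30 mm below the centre point), axes as the plate's
Mind the look-alikes: they are no part of the job. Of the things like the amber, leave any that is red or yellow; of the rest the smaller one is meant.

How it is judged:
On the way:
1. the amber plate is gripped and lifted clear of the crate (height (world z) of amber_mid above 0.085 m and contact force between the fingers and amber above 1 N), for 0.2 s.
At the end, for the whole second after the job is handed in: Amber plate in the fingers, still, touching neither crate nor stand; label centre within 30 mm (level) of the square's middle and 150-250 mm above it, facing within 62 deg of straight up, long edges level within 17 deg, the lens over 50 mm in front of the label and under 70 mm to its side (contact force between the fingers and amber above 1 N and contact force between amber and station below 0.2 N and contact force between amber and crate below 0.2 N and horizontal distance between label and square below 0.03 m and z of label in the frame of square between 0.15 and 0.25 m and angle between amber_mid's own y axis and vertical below 1.08 rad and angle between amber_mid's own x axis and vertical between 1.27 and 1.87 rad and y of lens in the frame of label above 0.05 m and x of lens in the frame of label between -0.07 and 0.07 m and linear speed of amber below 0.03 m/s); the arm keeps its last pose, push and grip.
It fails at once if another filter plate is moved by more than 30 mm (distance of any of green_mid, blue_mid from where it was at the start of the episode above 0.03 m).
It fails at once if a fitting in the crate is moved by more than 30 mm (distance of any of cap, collar from where it was at the start of the episode above 0.03 m).
It fails at once if the weight, pan, jar or screwdriver is moved by more than 30 mm (distance of any of weight_mid, pan_mid, jar_mid, driver_mid from where it was at the start of the episode above 0.03 m).
It also fails if it takes over 38 s, if anything falls off the work surface, if the arm or the gripper's body presses on something with over 40 N, if the wrist force passes 120 N, or if a joint passes its speed limit or range.

### The arm

A 6-joint arm with a two-finger parallel gripper is mounted at the origin on the work surface. World frame = base frame: x ahead of the robot, y to its left, z up, the work surface at z = 0. Lengths are in m, angles in rad, forces in N, time in s.
With the tool pointing down it reaches from about 0.375 to 0.975 m from the base axis. Payload 3.8 kg.
Tool frame: the origin (TCP) lies midway between the tips of the shut fingers; the grasp point (between the pads) lies 19 mm behind it; z points along the fingers, y is the line along which they close (so a half turn about z gives the same grasp; the last joint's range is limited). The gripper opens to 85 mm and grips with 20 to 120 N. Pads are 22 mm wide; open, the fingers measure 114 mm over their backs; the gripper's body (76 mm by 85 mm) begins 54 mm behind the grasp point. The pads swing forward as they close: fully open they stand 13 mm farther back than shut.
Start: joints at [-1.357, 0.264, 1.604, -0, 1.274, -0.037], TCP at [0.168, -0.654, 0.231] pointing down, gripper open.
Joint ranges: [-2.63, 2.63], [-0.94, 2.18], [0.31, 2.57], [-1.31, 4.45], [0, 2.66], [-2.55, 2.55]. Speed limits (rad/s): [2.57, 2.57, 3.14, 3.14, 3.14, 3.14].

### API

Orientations are given as a rotation vector (axis times angle).
In Python, from workcell import read_state, vision, ticket gives the robot as it stands. The module is installed in compiled form; this text tells all that it offers.
- The arm moves only by the tool jog_arm, never from a script. Its arguments are lists of equal length, an entry for each row: "turn": the turn, a rotation vector about the tool's x, y, z in rad, a list of three; "delta_pos": the shift along the tool's x, y, z in m, a list of three; "gripper": the finger opening in m, from 0 to 0.0854. In form: {"turn": [[rx, ry, rz], ...], "delta_pos": [[dx, dy, dz], ...], "gripper": [gripper, ...]}. A call has 1 to 20 rows; each row shifts and turns the commanded pose from where the row before left it, along the tool's axes as they then stand; what a row does not reach is not made up. A row lasts 1/12 s, in which the tool goes at most 41.7 mm and 7.16 degrees, less where a joint would pass 70% of its speed; a pose out of reach is approached as far as the arm can. A call with a gripper value outside its range is refused whole. The fingers move at their own pace and stop on an object; "grip_force" is the grip in N (left out, the last holds). Time passes only in rows, so rows that do not move let the fingers close. It gives the time, the measured TCP pose, the force, the opening and the grip force at its end, in the units of the state.
- read_state(): the state, without advancing time (a new reading comes with each control period).
- vision.read_camera(name): name is "scene" or "top" or "wrist"; returns the picture (400x640x3 uint8, red, green, blue); there is no depth.
- vision.calibration(name): a dict with "vfov" (degrees; the focal length in pixels is half the picture's height over the tangent of half this angle, whatever the lens; pixels are square), "cx", "cy" (the principal point, pixels), "dist" ([k1, k2, p1, p2, k3] as OpenCV has them; the pictures are not rectified), "R" (3x3) and "t" (3): a world point X has camera coordinates R X + t; the wrist camera has in their place "mount" (4x4, takes a point from camera to tool coordinates, whose origin is the TCP and whose axes are the flange's). Camera axes: x right, y down, z forward; pixel columns grow to the right and rows downward; lengths in m; the calibration is good to about 2 mm. A picture is of the moment at which its call begins: read the wrist's pose just before it. calibration takes no time and is no camera call.
- ticket.finish_job(): hands the job in; it is judged then, once.
The state is a dict: "time": time; "q": joint angles; "joint_vel": joint speeds; "joint_torque": joint torques, N m; "tool_pos": TCP position; "tcp_rot": TCP orientation; "wrist_force": force on the tool from outside, world axes, zero at the start; "torque": the same for the moment, N m; "width": opening from 0.0 (shut) to 1.0 (fully open); "grip_force": force on a finger pad.
Only numpy, scipy, OpenCV 4.12 (cv2) and the standard library are available. Lean on these libraries where they do the work, as an engineer would, in place of code of your own. Each camera call takes 0.05 s, during which the arm holds its last target. There are 200 camera calls.

## Working session

There is one attempt and no reset: what is moved stays moved. The work goes in short steps, Python scripts to look and compute and a tool call to move; the robot and the scene stay as the last step left them, time stands still between calls to the robot, and variables do not carry over. Pictures are saved under pics/ and viewed, at most 10 in all, crops included, and the job is handed in when it is done.

Besides the shell and the picture viewer there is one more tool, called after "Emit:" by a JSON object that holds its "method" and its "body", one argument or row to a line. jog_arm: Moves the arm, as the interface text tells. Its arguments: {"type":"object","properties":{"turn":{"type":"array","items":{"type":"array","items":{"type":"number"}}},"delta_pos":{"type":"array","items":{"type":"array","items":{"type":"number"}}},"gripper":{"type":"array","items":{"type":"number"}},"grip_force":{"type":"number"}},"required":["turn","delta_pos","gripper"]}

```bash
mkdir -p pics; cat > h.py <<'E'
import numpy as np, cv2
from scipy.spatial.transform import Rotation as Ro
from workcell import read_state, vision, ticket
def cam(name,st=None):
    c=vision.calibration(name); f=200/np.tan(np.radians(c["vfov"])/2)
    K=np.array([[f,0,c["cx"]],[0,f,c["cy"]],[0,0,1]])
    if "R" in c: R,t=np.array(c["R"]),np.array(c["t"])
    else:
        M=np.array(c["mount"]); W=np.eye(4); W[:3,:3]=Ro.from_rotvec(st["tcp_rot"]).as_matrix(); W[:3,3]=st["tool_pos"]
        I=np.linalg.inv(W@M); R,t=I[:3,:3],I[:3,3]
    return K,np.array(c["dist"],float),R,t
def ray(name,px,z,st=None):
    K,d,R,t=cam(name,st); u=cv2.undistortPoints(np.array(px,float).reshape(-1,1,2),K,d).reshape(-1,2)
    D=np.c_[u,np.ones(len(u))]@R; C=-R.T@t
    return C+D*((z-C[2])/D[:,2])[:,None]
def proj(name,X,st=None):
    K,d,R,t=cam(name,st); return cv2.projectPoints(np.array(X,float).reshape(-1,1,3),cv2.Rodrigues(R)[0],t,K,d)[0].reshape(-1,2)
def snap(name,fn):
    st=read_state(); im=vision.read_camera(name); cv2.imwrite(fn,im[:,:,::-1]); return st,im
E
python3 - <<'E'
from h import *
for n in("top","scene","wrist"): snap(n,f"pics/{n}0.png")
print(read_state())
for n in("top","scene"):
    K,d,R,t=cam(n); print(n,K[0,0],-R.T@t,R)
print(vision.calibration("wrist"))
E
```

```text
{'time': 0.15, 'q': array([-1.35692978e+00,  2.64589035e-01,  1.60507961e+00, -3.85439070e-05,
        1.27368700e+00, -3.68979064e-02]), 'joint_vel': array([-0.00233616, -0.00179638, -0.00241786, -0.00122184, -0.00099747,
        0.00021669]), 'joint_torque': array([ 6.79892073e-04, -5.15906024e+01, -3.67959309e+01, -6.01870443e-05,
        8.02506111e-03, -7.99809072e-06]), 'tool_pos': array([ 0.16736335, -0.65333242,  0.23023157]), 'tcp_rot': array([-3.11518965e+00, -3.92667046e-01,  3.02201892e-04]), 'wrist_force': array([0.60673106, 0.26764729, 0.7898332 ]), 'torque': array([ 0.00366101, -0.00586948,  0.06682205]), 'grip_force': 0.0, 'width': 0.9989372178568917}
top 487.24182860115013 [0.36318831 0.02451398 1.52275113] [[-0.02503334 -0.99964325  0.00931124]
 [-0.98615469  0.02316609 -0.16420186]
 [ 0.16392757 -0.01329284 -0.98638281]]
scene 380.90759999867043 [1.23312544 0.22009268 0.89319534] [[-0.28092349  0.95968158 -0.00965655]
 [ 0.69811135  0.19743    -0.68823102]
 [-0.65857614 -0.20008161 -0.72542733]]
{'vfov': 62.61413874167439, 'cx': 315.94460864584397, 'cy': 199.2340110305553, 'dist': array([-0.00373893,  0.        ,  0.        ,  0.        ,  0.        ]), 'mount': array([[-3.34986953e-04, -9.46645188e-01, -3.22277483e-01,
         8.34895783e-02],
       [ 9.99999902e-01, -4.10236698e-04,  1.65576806e-04,
        -8.80527374e-04],
       [-2.88952537e-04, -3.22277396e-01,  9.46645233e-01,
        -1.42983613e-01],
       [ 0.00000000e+00,  0.00000000e+00,  0.00000000e+00,
         1.00000000e+00]])}
```

View pics/top0.png

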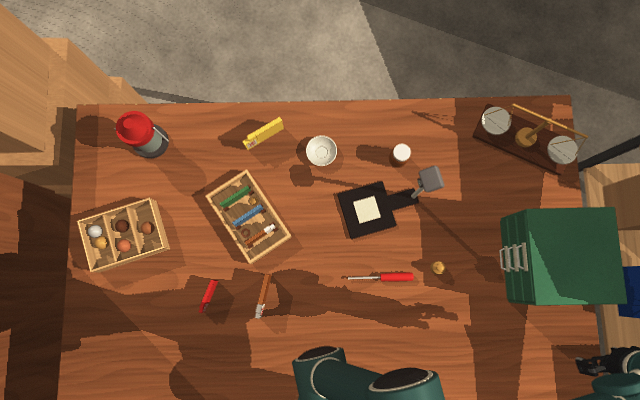

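View pics/scene0.png

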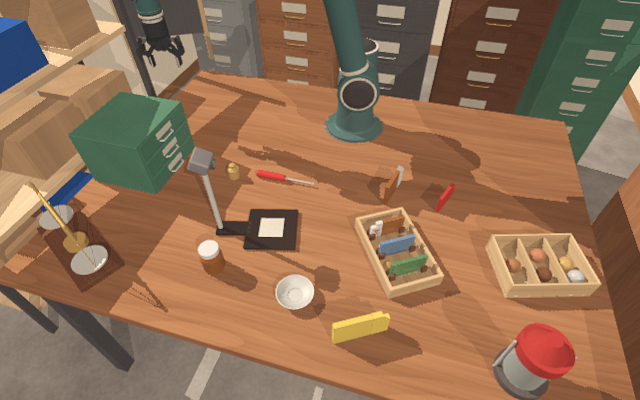

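The top view shows the crate at (248,216), with green, blue and amber plates at (235,196), (247,216) and (260,236). The pale square is at (367,209) and the camera head at (430,180). Candidates: the amber plate in the crate at (260,236), an amber plate on the table at (263,297), a red one at (209,294) and a yellow one at (263,133). The crate one fits: it is amber with a white end and sits in a groove. I'll confirm with a crop.

```bash
python3 - <<'E'
from h import *
a=cv2.imread("pics/top0.png")[165:325,195:300]; b=cv2.imread("pics/scene0.png")[155:300,345:450]
r=lambda x:cv2.resize(x,(390,int(x.shape[0]*390/x.shape[1])),interpolation=cv2.INTER_CUBIC)
a,b=r(a),r(b); c=np.zeros((600,785,3),np.uint8); c[:min(600,a.shape[0]),:390]=a[:600]; c[:b.shape[0],395:]=b
cv2.imwrite("pics/crop1.png",c)
# square
print(ray("top",[(367,209),(430,180),(437,268)],0.012))
cr=ray("top",[(206,192),(246,170),(291,237),(250,263)],0.042);print(cr,cr.mean(0))
E
```

```text
[[ 0.58316085 -0.12210751  0.012     ]
 [ 0.67118738 -0.32489897  0.012     ]
 [ 0.39533154 -0.32952598  0.012     ]]
[[0.64335612 0.37412012 0.042     ]
 [0.70996783 0.25192735 0.042     ]
 [0.49831921 0.11524331 0.042     ]
 [0.42322135 0.23923035 0.042     ]] [0.56871612 0.24513028 0.042     ]
```

View pics/crop1.png

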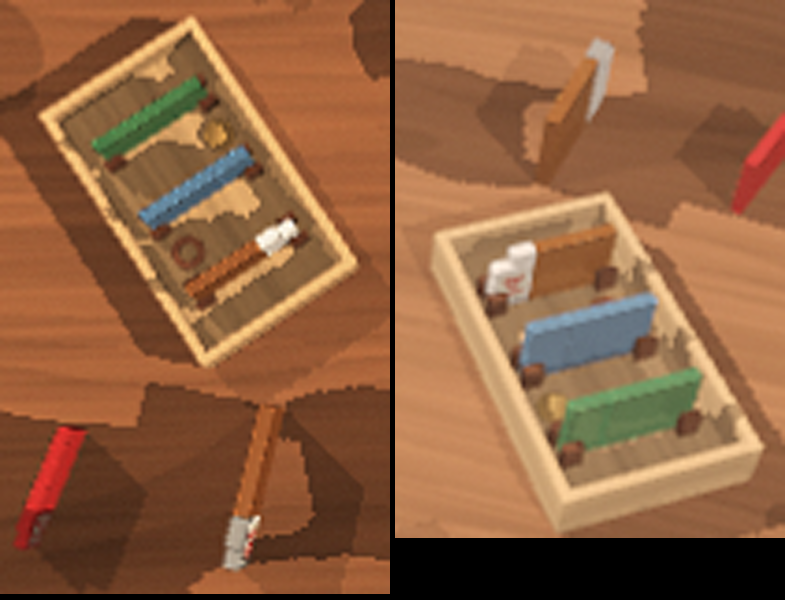

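The crop shows the crate amber plate at crop (188,290)–(297,228), white end right, with the label on the face towards the blue plate (the notch is at its left when facing it). It is the one meant. The other amber plate is outside the crate and is left alone. Next I'll compute poses.

```bash
python3 - <<'E'
from h import *
s=390/105
P=lambda x,y:(195+x/s,165+y/s)
# plate top edge ends, groove pairs
w=ray("top",[P(190,288)],.068)[0]; n=ray("top",[P(296,229)],.054)[0]
print("amber ends",w,n,(w+n)/2,np.linalg.norm((n-w)[:2]),np.degrees(np.arctan2(*(n-w)[[1,0]])))
for nm,a,b in(("green",P(96,149),P(205,84)),("blue",P(143,219),P(252,155))):
    q=ray("top",[a,b],.068); d=q[1]-q[0]; print(nm,q.mean(0),np.linalg.norm(d),np.degrees(np.arctan2(d[1],d[0])))
im=cv2.imread("pics/top0.png"); g=cv2.resize(im[160:250,325:450],None,fx=6,fy=6,interpolation=cv2.INTER_CUBIC); cv2.imwrite("pics/crop2.png",g)
m=(im.min(2)>150).astype(np.uint8); m[:190]=0;m[230:]=0;m[:,:345]=0;m[:,390:]=0
c=max(cv2.findContours(m,0,2)[0],key=cv2.contourArea); q=ray("top",c.reshape(-1,2),.012)
r=cv2.minAreaRect((q[:,:2]*1000).astype(np.float32)); print("square",r)
print("head",ray("top",[(430,180)],.3))
E
```

```text
amber ends [0.48280772 0.24699184 0.068     ] [0.529751   0.16334076 0.054     ] [0.50627936 0.2051663  0.061     ] 0.09592275522796341 -60.699743873839786
green [0.62309135 0.27913927 0.068     ] 0.10190034290001848 -59.56530985006728
blue [0.5643324  0.24101525 0.068     ] 0.10093279914558088 -60.26636661677622
square ((582.4332885742188, -120.52934265136719), (69.28672790527344, 68.88587951660156), 14.751275062561035)
head [[ 0.61247239 -0.25828911  0.3       ]]
```

View pics/crop2.png

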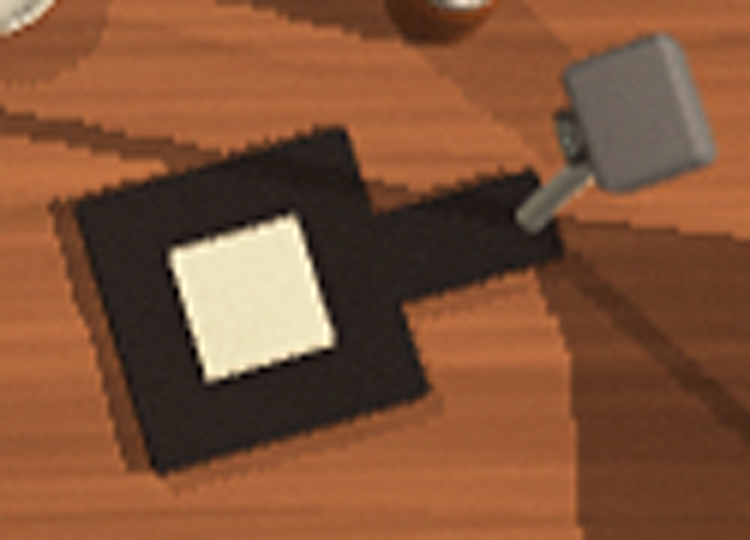

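Measured: the square is at (0.583,-0.121) with its x axis at -75°. Amber is at about (0.505,0.2055) with its x axis at -60.2°. I'll turn first, then travel.

Emit:
{"method": "jog_arm", "body": {
  "turn": [
    [0, 0, -0.122],
    [0, 0, -0.122],
    [0, 0, -0.122],
    [0, 0, -0.122],
    [0, 0, -0.122],
    [0, 0, -0.122],
    [0, 0, -0.122],
    [0, 0, -0.122],
    [0, 0, -0.122],
    [0, 0, -0.122],
    [0, 0, -0.122],
    [0, 0, -0.122],
    [0, 0, -0.122],
    [0, 0, -0.122],
    [0, 0, -0.122],
    [0, 0, -0.01]
  ],
  "delta_pos": [
    [0, 0, 0],
    [0, 0, 0],
    [0, 0, 0],
    [0, 0, 0],
    [0, 0, 0],
    [0, 0, 0],
    [0, 0, 0],
    [0, 0, 0],
    [0, 0, 0],
    [0, 0, 0],
    [0, 0, 0],
    [0, 0, 0],
    [0, 0, 0],
    [0, 0, 0],
    [0, 0, 0],
    [0, 0, 0]
  ],
  "gripper": [0.04, 0.04, 0.04, 0.04, 0.04, 0.04, 0.04, 0.04, 0.04, 0.04, 0.04, 0.04, 0.04, 0.04, 0.04, 0.04]
}}

```text
time: 1.48
tool_pos: [0.1675, -0.6536, 0.2307]
tcp_rot: [-1.571, -2.72, -0.001]
wrist_force: [0.3, 0.1, -0.6]
width: 0.472
grip_force: 0.0
```

Emit:
{"method": "jog_arm", "body": {
  "turn": [
    [0, 0, 0],
    [0, 0, 0],
    [0, 0, 0],
    [0, 0, 0],
    [0, 0, 0],
    [0, 0, 0],
    [0, 0, 0],
    [0, 0, 0],
    [0, 0, 0],
    [0, 0, 0],
    [0, 0, 0],
    [0, 0, 0]
  ],
  "delta_pos": [
    [0.015, 0.033, 0],
    [0.015, 0.033, 0],
    [0.015, 0.033, 0],
    [0.015, 0.033, 0],
    [0.015, 0.033, 0],
    [0.015, 0.033, 0],
    [0.015, 0.033, 0],
    [0.015, 0.033, 0],
    [0.015, 0.033, 0],
    [0.015, 0.033, 0],
    [0.015, 0.033, 0],
    [0.015, 0.033, 0]
  ],
  "gripper": [0.04, 0.04, 0.04, 0.04, 0.04, 0.04, 0.04, 0.04, 0.04, 0.04, 0.04, 0.04]
}}

```text
time: 2.48
tool_pos: [0.4223, -0.2993, 0.2313]
tcp_rot: [1.58, 2.715, -0.0]
wrist_force: [0.0, -0.8, -0.0]
width: 0.47
grip_force: 0.0
```

Emit:
{"method": "jog_arm", "body": {
  "turn": [
    [0, 0, 0],
    [0, 0, 0],
    [0, 0, 0],
    [0, 0, 0],
    [0, 0, 0],
    [0, 0, 0],
    [0, 0, 0],
    [0, 0, 0],
    [0, 0, 0],
    [0, 0, 0],
    [0, 0, 0],
    [0, 0, 0],
    [0, 0, 0],
    [0, 0, 0],
    [0, 0, 0]
  ],
  "delta_pos": [
    [0.03, 0.025, 0],
    [0.03, 0.025, 0],
    [0.03, 0.025, 0],
    [0.03, 0.025, 0],
    [0.03, 0.025, 0],
    [0.03, 0.025, 0],
    [0.03, 0.025, 0],
    [0.03, 0.025, 0],
    [0.03, 0.025, 0],
    [0.03, 0.025, 0],
    [0.03, 0.025, 0],
    [0.03, 0.025, 0],
    [0.03, 0.025, 0],
    [0, 0, 0],
    [0, 0, 0]
  ],
  "gripper": [0.04, 0.04, 0.04, 0.04, 0.04, 0.04, 0.04, 0.04, 0.04, 0.04, 0.04, 0.04, 0.04, 0.04, 0.04]
}}

```text
time: 3.73
tool_pos: [0.5097, 0.2009, 0.2309]
tcp_rot: [-1.574, -2.719, 0.001]
wrist_force: [0.3, -0.3, 0.5]
width: 0.465
grip_force: 0.0
```

```bash
python3 - <<'E'
from h import *
st,im=snap("wrist","pics/w1.png"); R=Ro.from_rotvec(st["tcp_rot"]).as_matrix()
print(st["time"],st["q"],st["tool_pos"],R.round(3),st["width"])
print(R.T@(np.array([.505,.2055,.024])-st["tool_pos"]))
E
```

```text
3.7333 [ 3.30010350e-01  2.44144792e-02  1.87689949e+00 -9.83604216e-05
  1.24109428e+00 -1.91287457e-01] [0.50972306 0.20088478 0.23087289] [[-0.498  0.867 -0.001]
 [ 0.867  0.498 -0.   ]
 [ 0.    -0.001 -1.   ]] 0.4647493027458552
[ 0.00634118 -0.0016278   0.2068747 ]
```

View pics/w1.png

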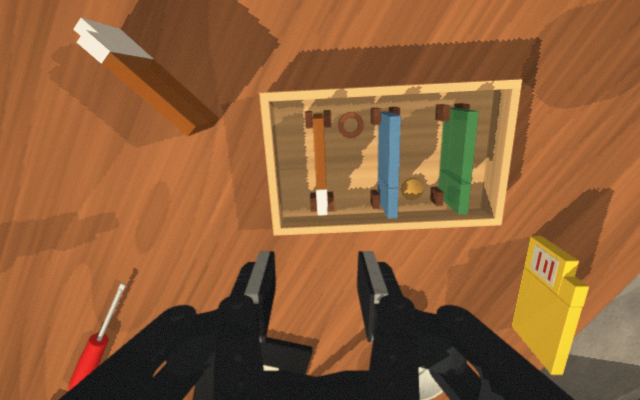

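The wrist view shows the amber plate from (319,115) to its white end at (322,213), parallel to the fingers' x axis. The collar is at (350,124) and blue at (389,165).

```bash
python3 - <<'E'
from h import *
st=read_state(); R=Ro.from_rotvec(st["tcp_rot"]).as_matrix()
a=ray("wrist",[(319,115),(320.5,190)],.068,st); b=ray("wrist",[(321.5,213)],.054,st)
for p in (*a,*b): print(p,R.T@(p-st["tool_pos"]))
c=(a[0]+b[0])/2; print(c, R.T@(c-st["tool_pos"]))
E
```

```text
[0.48262155 0.25304162 0.068     ] [0.05994922 0.00342642 0.16281479]
[0.51931823 0.19227936 0.068     ] [-0.01101542  0.00507545  0.16283361]
[0.53512143 0.1673792  0.054     ] [-0.04047253  0.00643267  0.17684059]
[0.50887149 0.21021041 0.061     ] [0.00973835 0.00492954 0.16982769]
```

Emit:
{"method": "jog_arm", "body": {
  "turn": [
    [0, 0, 0],
    [0, 0, 0],
    [0, 0, 0],
    [0, 0, 0],
    [0, 0, 0]
  ],
  "delta_pos": [
    [0.008, 0.003, 0.03],
    [0, 0, 0.03],
    [0, 0, 0.03],
    [0, 0, 0.03],
    [0, 0, 0]
  ],
  "gripper": [0.04, 0.04, 0.04, 0.04, 0.04],
  "grip_force": 50
}}

```text
time: 4.2
tool_pos: [0.5033, 0.2038, 0.1047]
tcp_rot: [-1.576, -2.708, 0.015]
wrist_force: [-2.3, -1.1, -0.6]
width: 0.466
grip_force: 0.0
```

```bash
python3 - <<'E'
from h import *
st,im=snap("wrist","pics/w2.png"); print(st["tool_pos"])
E
```

```text
[0.50334043 0.20383621 0.10474372]
```

View pics/w2.png

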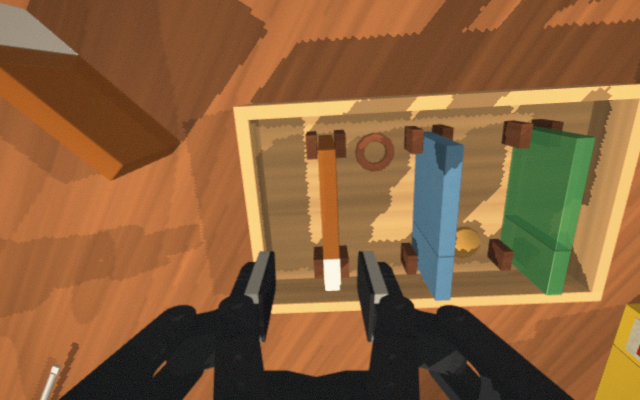

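The plate now runs from (327,137) to its white border at (331,259), roughly midway between the fingers.

```bash
python3 - <<'E'
from h import *
st=read_state(); R=Ro.from_rotvec(st["tcp_rot"]).as_matrix()
print(st["tool_pos"],R.round(3))
a=ray("wrist",[(327,137),(331,259)],.068,st); print(a,np.linalg.norm(a[1]-a[0]))
d=(a[1]-a[0]); d/=np.linalg.norm(d); print(np.degrees(np.arctan2(d[1],d[0])))
c=a[0]+.05*d; c[2]=.024; print(c, R.T@(c-st["tool_pos"]))
E
```

```text
[0.50518022 0.20464031 0.10775841] [[-0.494  0.869 -0.008]
 [ 0.869  0.494 -0.003]
 [ 0.001 -0.009 -1.   ]]
[[0.48208002 0.25808984 0.068     ]
 [0.5224029  0.19384457 0.068     ]] 0.07585109836944337
-57.88598953733703
[0.5086603  0.21574024 0.024     ] [0.00782638 0.00923618 0.08369129]
```

Emit:
{"method": "jog_arm", "body": {
  "turn": [
    [0, 0, 0],
    [0, 0, 0],
    [0, 0, 0]
  ],
  "delta_pos": [
    [0, 0, 0],
    [0, 0, 0],
    [0, 0, 0]
  ],
  "gripper": [0.04, 0.04, 0.04]
}}

```text
time: 4.5
tool_pos: [0.5107, 0.2077, 0.1141]
tcp_rot: [1.575, 2.714, 0.006]
wrist_force: [0.5, 1.0, -0.4]
width: 0.466
grip_force: 0.0
```

```bash
python3 - <<'E'
from h import *
st,im=snap("wrist","pics/w3.png"); R=Ro.from_rotvec(st["tcp_rot"]).as_matrix(); print(st["tool_pos"],R.round(4))
cv2.imwrite("pics/w3c.png",cv2.resize(cv2.imread("pics/w3.png")[120:310,240:400],None,fx=3.1,fy=3.1,interpolation=cv2.INTER_CUBIC))
E
```

```text
[0.5106753  0.20768218 0.11410113] [[-4.961e-01  8.683e-01  4.500e-03]
 [ 8.683e-01  4.961e-01  1.500e-03]
 [-9.000e-04  4.600e-03 -1.000e+00]]
```

View pics/w3c.png

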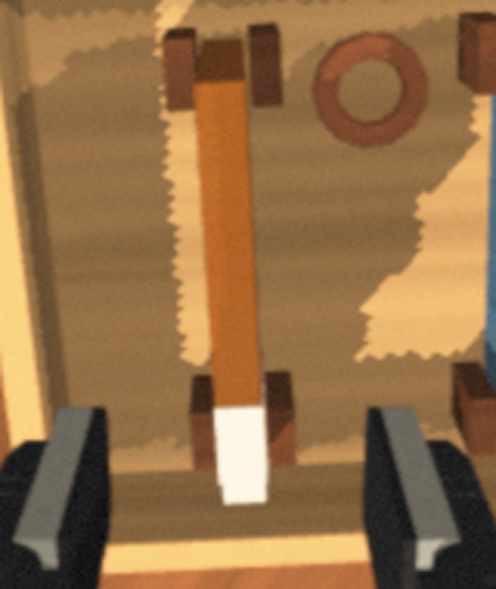

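The plate's top edge starts at crop (221,80), which is pixel (311.3,145.8). The white border is at crop (239,405), pixel (317.1,250.6). It is nearly centred, with a small yaw.

```bash
python3 - <<'E'
from h import *
R=np.array([[-.4961,.8683,.0045],[.8683,.4961,.0015],[-.0009,.0046,-1]])
p=np.array([.5106753,.20768218,.11410113]); st=dict(tool_pos=p,tcp_rot=Ro.from_matrix(R).as_rotvec())
a=ray("wrist",[(311.3,145.8),(317.1,250.6)],.068,st); d=a[1]-a[0]; L=np.linalg.norm(d); d/=L
c=a[0]+.05*d; print(L,np.degrees(np.arctan2(d[1],d[0])),c)
s=read_state(); R=Ro.from_rotvec(s["tcp_rot"]).as_matrix(); c[2]=.024
print(s["tool_pos"],R.round(4),R.T@(c-s["tool_pos"]),s["joint_vel"])
E
```

```text
0.06746693087391957 -57.3762228979927 [0.51027842 0.20967653 0.068     ]
[0.51048958 0.20777631 0.11390955] [[-4.963e-01  8.681e-01  4.200e-03]
 [ 8.681e-01  4.963e-01  1.400e-03]
 [-9.000e-04  4.400e-03 -1.000e+00]] [0.0018327  0.00036605 0.08991045] [ 0.00540918  0.00513785  0.00810348 -0.00027027 -0.0003808   0.00053844]
```

Emit:
{"method": "jog_arm", "body": {
  "turn": [
    [0, 0, -0.045],
    [0, 0, 0],
    [0, 0, 0],
    [0, 0, 0],
    [0, 0, 0],
    [0, 0, 0],
    [0, 0, 0],
    [0, 0, 0],
    [0, 0, 0],
    [0, 0, 0]
  ],
  "delta_pos": [
    [0.001, 0.001, 0.005],
    [0, 0, 0.015],
    [0, 0, 0.02],
    [0, 0, 0.02],
    [0, 0, 0.015],
    [0, 0, 0.011],
    [0, 0, 0],
    [0, 0, 0],
    [0, 0, 0],
    [0, 0, 0]
  ],
  "gripper": [0.04, 0.04, 0.04, 0.04, 0.04, 0.04, 0.04, 0.04, 0.04, 0.04]
}}

```text
time: 5.38
tool_pos: [0.5104, 0.2093, 0.0269]
tcp_rot: [1.513, 2.751, 0.003]
wrist_force: [0.1, 0.2, -0.7]
width: 0.466
grip_force: 0.0
```

Emit:
{"method": "jog_arm", "body": {
  "turn": [
    [0, 0, 0],
    [0, 0, 0],
    [0, 0, 0],
    [0, 0, 0],
    [0, 0, 0],
    [0, 0, 0]
  ],
  "delta_pos": [
    [0, 0, 0],
    [0, 0, 0],
    [0, 0, 0],
    [0, 0, 0],
    [0, 0, 0],
    [0, 0, 0]
  ],
  "gripper": [0.02, 0.005, 0.0, 0.0, 0.0, 0.0],
  "grip_force": 60
}}

```text
time: 5.88
tool_pos: [0.5097, 0.2091, 0.0261]
tcp_rot: [1.514, 2.752, 0.002]
wrist_force: [-1.6, -0.3, 5.4]
width: 0.11
grip_force: 59.5
```

Gripped at 9.4 mm. Lifting straight out.

Emit:
{"method": "jog_arm", "body": {
  "turn": [
    [0, 0, 0],
    [0, 0, 0],
    [0, 0, 0],
    [0, 0, 0],
    [0, 0, 0],
    [0, 0, 0],
    [0, 0, 0],
    [0, 0, 0],
    [0, 0, 0],
    [0, 0, 0],
    [0, 0, 0],
    [0, 0, 0]
  ],
  "delta_pos": [
    [0, 0, -0.008],
    [0, 0, -0.015],
    [0, 0, -0.02],
    [0, 0, -0.03],
    [0, 0, -0.03],
    [0, 0, -0.03],
    [0, 0, -0.03],
    [0, 0, -0.03],
    [0, 0, -0.02],
    [0, 0, -0.01],
    [0, 0, 0],
    [0, 0, 0]
  ],
  "gripper": [0, 0, 0, 0, 0, 0, 0, 0, 0, 0, 0, 0]
}}

```text
time: 6.88
tool_pos: [0.5085, 0.2087, 0.2475]
tcp_rot: [-1.514, -2.752, 0.001]
wrist_force: [0.1, -0.4, -2.3]
width: 0.112
grip_force: 59.6
```

Emit:
{"method": "jog_arm", "body": {
  "turn": [
    [0, 0, 0.05],
    [0, 0, 0.11],
    [0, 0, 0.11],
    [0, 0, 0.11],
    [0, 0, 0.11],
    [0, 0, 0.11],
    [0, 0, 0.11],
    [0, 0, 0.11],
    [0, 0, 0.11],
    [0, 0, 0.11],
    [0, 0, 0.11],
    [0, 0, 0.11],
    [0, 0, 0.11],
    [0, 0, 0.11],
    [0, 0, 0.11],
    [0, 0, 0.11],
    [0, 0, 0.11],
    [0, 0, 0.068],
    [0, 0, 0],
    [0, 0, 0]
  ],
  "delta_pos": [
    [0, 0, 0],
    [0, 0, 0],
    [0, 0, 0],
    [0, 0, 0],
    [0, 0, 0],
    [0, 0, 0],
    [0, 0, 0],
    [0, 0, 0],
    [0, 0, 0],
    [0, 0, 0],
    [0, 0, 0],
    [0, 0, 0],
    [0, 0, 0],
    [0, 0, 0],
    [0, 0, 0],
    [0, 0, 0],
    [0, 0, 0],
    [0, 0, 0],
    [0, 0, 0],
    [0, 0, 0]
  ],
  "gripper": [0, 0, 0, 0, 0, 0, 0, 0, 0, 0, 0, 0, 0, 0, 0, 0, 0, 0, 0, 0]
}}

```text
time: 8.55
tool_pos: [0.5077, 0.2084, 0.2456]
tcp_rot: [3.114, 0.407, -0.007]
wrist_force: [0.1, 0.1, -1.3]
width: 0.108
grip_force: 59.6
```

```bash
cat > goal.py <<'E'
from h import *
s=read_state(); R=Ro.from_rotvec(s["tcp_rot"]).as_matrix()
a=np.radians(-75.2); th=np.radians(45); sx=np.array([np.cos(a),np.sin(a),0]); up=np.array([0,0,1.]); sy=np.cross(up,sx)
G=np.c_[sy,sx*np.cos(th)+up*np.sin(th),sx*np.sin(th)-up*np.cos(th)]
T=np.array([.583,-.121,.212])-G@[-.034,.005,-.006]
print(s["time"],s["q"].round(3),s["tool_pos"],"width",s["width"],s["grip_force"])
print(R.round(3)); print("goal",T,"delta tool",R.T@(T-s["tool_pos"]),"turn",Ro.from_matrix(R.T@G).as_rotvec())
L=s["tool_pos"]+R@[-.034,.005,-.006]; print("label",L-[.583,-.121,.012], "y up",np.degrees(np.arccos(R[2,1])))
E
python3 goal.py
```

```text
8.55 [0.344 0.019 1.855 0.    1.272 1.655] [0.5076805  0.20836128 0.24564973] width 0.10842810636286382 59.56170916557312
[[ 0.966  0.257 -0.004]
 [ 0.257 -0.966 -0.001]
 [-0.004  0.    -1.   ]]
goal [ 0.61605262 -0.11299849  0.20422183] delta tool [0.02234999 0.33840188 0.04144314] turn [-0.78505496  0.00362197  0.0032119 ]
label [-0.10686773  0.31580228  0.23980297] y up 89.98061780989775
```

Emit:
{"method": "jog_arm", "body": {
  "turn": [
    [0, 0, 0],
    [0, 0, 0],
    [0, 0, 0],
    [0, 0, 0],
    [0, 0, 0],
    [0, 0, 0],
    [0, 0, 0],
    [0, 0, 0],
    [-0.05, 0, 0],
    [-0.1, 0, 0],
    [-0.1, 0, 0],
    [-0.1, 0, 0],
    [-0.1, 0, 0],
    [-0.1, 0, 0],
    [-0.1, 0, 0],
    [-0.1, 0, 0],
    [-0.035, 0, 0],
    [0, 0, 0],
    [0, 0, 0],
    [0, 0, 0]
  ],
  "delta_pos": [
    [0, 0.015, 0],
    [0.004, 0.03, 0],
    [0.004, 0.03, 0],
    [0.004, 0.03, 0],
    [0.004, 0.03, 0],
    [0.004, 0.03, 0],
    [0.002, 0.025, 0],
    [0, 0.01, 0],
    [0, 0, 0],
    [0, 0, 0],
    [0, 0, 0],
    [0, 0, 0],
    [0, 0, 0],
    [0, 0, 0],
    [0, 0, 0],
    [0, 0, 0],
    [0, 0, 0],
    [0, 0, 0],
    [0, 0, 0],
    [0, 0, 0]
  ],
  "gripper": [0, 0, 0, 0, 0, 0, 0, 0, 0, 0, 0, 0, 0, 0, 0, 0, 0, 0, 0, 0]
}}

```text
time: 10.22
tool_pos: [0.5813, 0.0212, 0.2483]
tcp_rot: [2.342, 0.304, 0.125]
wrist_force: [0.6, -1.6, -1.2]
width: 0.109
grip_force: 59.7
```

```bash
python3 goal.py
```

```text
10.2167 [ 0.419  0.152  1.9   -0.797  1.341  2.025] [0.58132022 0.02121991 0.24827168] width 0.10897583528324006 59.73985254764557
[[ 0.967  0.181  0.18 ]
 [ 0.255 -0.685 -0.682]
 [-0.     0.706 -0.708]]
goal [ 0.61605262 -0.11299849  0.20422183] delta tool [-0.00068555  0.06711913  0.12905758] turn [-1.82347986e-03  1.89922926e-04  6.94754446e-05]
label [-0.03472808  0.13420786  0.24405737] y up 45.104478214760604
```

Emit:
{"method": "jog_arm", "body": {
  "turn": [
    [0, 0, 0],
    [0, 0, 0],
    [0, 0, 0],
    [0, 0, 0],
    [0, 0, 0],
    [0, 0, 0],
    [0, 0, 0],
    [0, 0, 0],
    [0, 0, 0],
    [0, 0, 0],
    [0, 0, 0],
    [0, 0, 0],
    [0, 0, 0],
    [0, 0, 0]
  ],
  "delta_pos": [
    [0, 0.005, 0.01],
    [0, 0.01, 0.019],
    [0, 0.01, 0.02],
    [0, 0.01, 0.02],
    [0, 0.01, 0.02],
    [0, 0.01, 0.02],
    [0, 0.008, 0.013],
    [0, 0.004, 0.007],
    [0, 0, 0],
    [0, 0, 0],
    [0, 0, 0],
    [0, 0, 0],
    [0, 0, 0],
    [0, 0, 0]
  ],
  "gripper": [0, 0, 0, 0, 0, 0, 0, 0, 0, 0, 0, 0, 0, 0]
}}

```text
time: 11.38
tool_pos: [0.6168, -0.1121, 0.2046]
tcp_rot: [2.341, 0.305, 0.127]
wrist_force: [-0.2, 0.0, -2.4]
width: 0.111
grip_force: 59.8
```

```bash
python3 goal.py; python3 - <<'E'
from h import *
a=snap("scene","pics/s2.png")[1][:,:,::-1][110:270,150:310]; b=snap("top","pics/t2.png")[1][:,:,::-1][140:260,330:450]
cv2.imwrite("pics/fin.png",np.hstack([cv2.resize(x,(400,400),interpolation=cv2.INTER_CUBIC) for x in(a,b)]))
# expected label position in top and crop
s=read_state();R=Ro.from_rotvec(s["tcp_rot"]).as_matrix();L=s["tool_pos"]+R@[-.034,.005,-.006]
print((proj("scene",L)-[150,110])*2.5,(proj("top",L)-[330,140])*400/120+[400,0],s["joint_vel"])
E
```

```text
11.3833 [ 0.179  0.177  1.96  -0.894  1.129  1.947] [ 0.61682009 -0.1121187   0.20463921] width 0.11126372526342045 59.79310870170593
[[ 0.967  0.181  0.181]
 [ 0.256 -0.684 -0.683]
 [ 0.     0.707 -0.707]]
goal [ 0.61605262 -0.11299849  0.20422183] delta tool [-0.00096736  0.00016794  0.00075714] turn [-0.00047514 -0.00078574  0.0001325 ]
label [0.00077014 0.00085384 0.20040201] y up 45.027221069203854
[[285.47102295 170.36598925]] [[543.4629292  193.65978138]] [-0.00529237  0.00248933  0.00158195 -0.00241998 -0.00013662 -0.00092328]
```

View pics/fin.png

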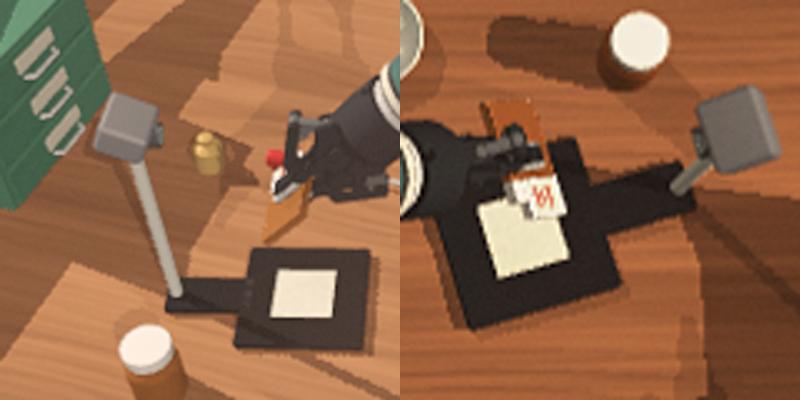

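The label is visible at (543,197) in the crop (predicted (543,194)), facing up and towards the head with the plate level. Handing in.

```bash
python3 -c "
from workcell import ticket; print(ticket.finish_job())"
```

```text
the job is handed in; nothing more can be done
None
```

I handed the job in at about 11.5 s with the amber plate held still in the gripper. By my measurements the label is within about 2 mm of the square's middle, 200 mm above it, and tipped 45° towards the lens; the judge's verdict was not shown.

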